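# Hang the safelight on the splash divider by its keyhole

## Robot

A 6-joint arm with a two-finger parallel gripper is mounted at the origin on the work surface. World frame = base frame: x ahead of the robot, y to its left, z up, the work surface at z = 0. Lengths are in mm, angles in rad, forces in N, time in s.
With the tool pointing down it reaches from about 425 to 950 mm from the base axis. Payload 3.5 kg.
Tool frame: the origin (TCP) lies on the centre line of the jaws, within the pads' length; the fingertips stand manip.finger_overhang ahead of it and the grasp point (between the pads) lies 2 mm behind it (manip.finger_overhang is the distance from the TCP to the fingertips, in mm); z points along the fingers, y is the line along which they close (so a half turn about z gives the same grasp; the last joint's range is limited). The gripper opens to 85 mm and grips with 20 to 120 N. Pads are 22 mm wide; open, the fingers measure 114 mm over their backs; the gripper's body (76 mm by 85 mm) begins 54 mm behind the grasp point. The pads swing forward as they close: fully open they stand 13 mm farther back than shut.
Start: joints at [1.174, 0.286, 1.577, -0, 1.279, -0.15], TCP at [164.867, 654.542, 248.325] pointing down, gripper open.
Joint ranges: [-2.77, 2.77], [-0.9, 2.22], [0.21, 2.48], [-1.53, 4.67], [0.24, 2.81], [-2.84, 2.84]. Speed limits (rad/s): [2.79, 2.79, 3.14, 3.14, 3.14, 3.14].

## Interface

Orientations are given as [roll, pitch, yaw] about the fixed x, y, z axes, in that order (R = Rz(yaw) Ry(pitch) Rx(roll)).
In Python, from station import manip, effector, planner, imaging gives the robot as it stands. The module is installed in compiled form; this text tells all that it offers. Calls block until the motion is done:
- manip.move_to(position, orientation): joint-space move of the TCP to a pose.
- manip.movel(position, rate=150, attitude=None): straight line of the TCP; attitude=None keeps the orientation; rate is the mean speed in mm/s.
- manip.movej(angles): joint-space move.
- effector.gripper_to(opening): opening from 0.0 (shut) to 1.0 (fully open); the grip force is fixed at half the most; returns when the fingers have stopped.
- manip.sleep(seconds).
- planner.inverse_kinematics(position, orientation): joint angles nearest the present ones, or None.
- imaging.read_camera(name): name is "scene" or "side" or "wrist"; returns a dict with "img" (420x560x3 uint8, red, green, blue), "z_map" (420x560 float32, mm along the optical axis (not along the pixel's ray), 0 where there is no reading), "vfov" (degrees; the focal length in pixels is half the picture's height over the tangent of half this angle, whatever the lens; pixels are square), "cx", "cy" (the principal point, pixels), "R" (3x3) and "t" (3): a world point X has camera coordinates R X + t. Camera axes: x right, y down, z forward; pixel columns grow to the right and rows downward; lengths in mm; the calibration is good to about 2 mm. A picture is of the moment at which its call begins.
A pose or a line that the arm cannot do raises manip.PlanningError and nothing moves.
- manip.job_done(): hands the job in; it is judged then, once.
Readings, each from a call of its own:
- manip.current_clock(): time.
- manip.current_joint_pos(): joint angles.
- manip.current_qd(): joint speeds.
- manip.current_effort(): joint torques, N m.
- manip.current_position(): TCP position.
- manip.current_eef_rot(): TCP orientation.
- manip.current_wrist_force(): force on the tool from outside, world axes, zero at the start.
- manip.current_ft_torque(): the same for the moment, N m.
- manip.current_opening(): opening from 0.0 (shut) to 1.0 (fully open).
- manip.current_grasp_force(): force on a finger pad.
Only numpy, scipy, OpenCV 4.12 (cv2) and the standard library are available. Lean on these libraries where they do the work, as an engineer would, in place of code of your own. Each camera call takes 0.05 s, during which the arm holds its last target. There are 200 camera calls.

## Task

Pick up the small battery safelight and hang it on the screw in the white splash divider: feel the keyhole in its back plate over the screw head until the plate lies against the divider, slide it down until the slot is fully home on the screw, and only then let go. Work gently - the screw and the panel must not be pushed hard - and leave the other things on the bench where they are.

Things in the scene. Friction and masses are not known exactly. Their poses are not given: they have to be found in the camera images.
- safelight: small battery safelight standing upright: grey box housing 56 mm wide (its y), 55 deep, 85 high, ruby window on its front; steel back plate 56 mm wide, 128 high, 3 thick, standing 43 mm above the housing. 0.26 to 0.48 kg. Origin: centre of its underside, z up, front towards -x; housing from x = -29 to +26 mm, plate's back at x = +29. Grip it across the housing's sides, along y.
- hole (a point): centre of the keyhole's round hole, 19 mm across, in the part of the back plate that stands above the housing; 99 mm above the safelight's underside, at x = +27.5 mm (middle of the plate's thickness)
- slot_seat (a point): where the screw's shank centre lies in the keyhole when fully home: 114 mm above the underside, 15 mm straight above the hole's centre, at x = +27.5 mm. The slot is 9 mm wide, runs up from the round hole and ends 3 mm above this point.
- divider: white upright panel fixed on the bench, 360 mm long (its y), 18 thick, 172 high. Origin: centre of its underside, z up; front face looks along -x, at x = -9 mm. A steel screw stands out of this face: shank 6 mm, head 14 mm across, 4 thick, its underside 4.5 to 5.5 mm off the face (plate 3 mm). The safelight hangs with its back on this face, at the divider's yaw.
- screw_spot (a point): point of the divider's front face where the screw was meant to go: on its centre line, 148 mm above the bench. It was driven in by eye: the true screw, which does not move, is up to 6 mm off this point to either side and up to 6 mm higher or lower. That is more than the 2.5 mm play of its head in the hole, so it has to be found by feel (or seen).
- bottle: amber glass bottle with black cap, 72 mm across, 150 mm high; origin: centre of its underside. Bystander.
- beaker: empty glass beaker, 84 mm across, 110 mm high; origin: centre of its underside. Bystander.
- tank: black round film developing tank, 88 mm across, 122 mm high; origin: centre of its underside. Bystander.
- loupe: black focusing loupe, 48 mm across, 46 mm high; origin: centre of its underside. Bystander.
- tongs: white print tongs lying flat, 220 mm long (its x), 70 mm wide, 12 mm high; origin: about their middle, on the bench. Bystander.

How it is judged:
By the outcome, as a careful person would: the job done as asked, in the order asked, and still so for the second after the job is handed in, with the robot touching nothing.
It also fails if it takes over 67 s, if anything falls off the work surface, if the arm or the gripper's body presses on something with over 40 N, if the wrist force passes 120 N, or if a joint passes its speed limit or range.

## Working session

There is one attempt and no reset: what is moved stays moved. The work goes in short steps, each a Python script; the robot and the scene stay as the last script left them, time stands still between calls to the robot, and variables do not carry over. Pictures are saved under pics/ and viewed, at most 10 in all, crops included, and the job is handed in when it is done.

```bash
mkdir -p pics; python3 - <<'E'
from station import manip, imaging
import cv2, numpy as np
for n in ("scene","side"):
    c=imaging.read_camera(n); cv2.imwrite(f"pics/{n}0.png",c["img"][:,:,::-1])
    np.savez(f"pics/{n}0.npz",**c)
    print(n,c["vfov"],c["cx"],c["cy"],c["R"].round(3).tolist(),c["t"].round(1).tolist(),(c["z_map"]>0).mean())
print(manip.finger_overhang,manip.current_clock(),manip.current_eef_rot(),manip.current_wrist_force())
E
```

```text
scene 44.51882449127809 279.17107819548784 213.2863212784964 [[0.215, 0.977, 0.014], [0.788, -0.164, -0.594], [-0.577, 0.139, -0.805]] [-209.0, -357.0, 1498.2] 0.9960034013605442
side 52.54576726516244 277.7167436891994 213.29368920822094 [[-0.833, -0.553, 0.012], [-0.439, 0.647, -0.623], [0.337, -0.524, -0.782]] [493.1, 242.5, 973.0] 0.9960544217687075
17.0 0.1 [-3.13947061e+00 -3.03458347e-04  2.89483383e+00] [-0.60529454  0.39498686  0.28815536]
```

View pics/scene0.png

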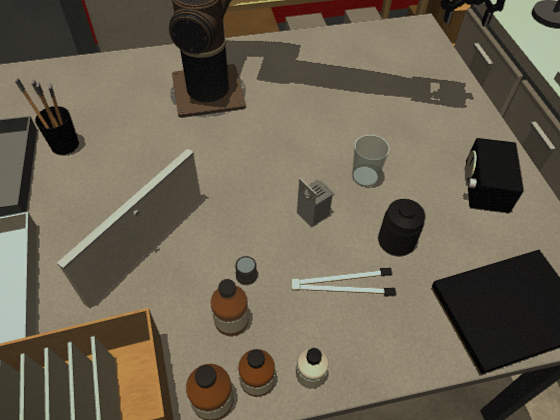

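View pics/side0.png

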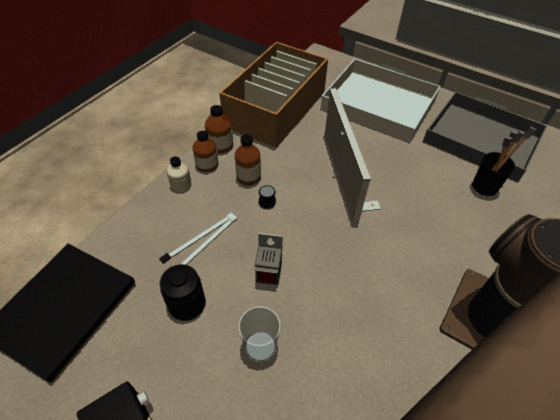

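The scene view shows the divider at left, from (65,265) to (195,155), with a screw-like dot at about (136,212). The safelight is at (315,200) with its plate towards the upper left. The side view shows the safelight at (268,260) with its ruby window towards the image bottom, and the divider at (345,155). Next I'll fit both from the point clouds.

```bash
cat > h.py <<'E'
import numpy as np, cv2
def cloud(c):
    z=c["z_map"]; h,w=z.shape; f=h/2/np.tan(np.radians(float(c["vfov"]))/2)
    v,u=np.mgrid[:h,:w]
    P=np.stack([(u-c["cx"])/f*z,(v-c["cy"])/f*z,z],-1)
    W=(P-c["t"])@c["R"]; W[z<=0]=np.nan
    return W
def proj(c,X):
    f=c["z_map"].shape[0]/2/np.tan(np.radians(float(c["vfov"]))/2)
    p=np.atleast_2d(X)@c["R"].T+c["t"]; return p[:,:2]/p[:,2:]*f+[c["cx"],c["cy"]]
def ray(c,uv):
    f=c["z_map"].shape[0]/2/np.tan(np.radians(float(c["vfov"]))/2)
    d=np.array([(uv[0]-c["cx"])/f,(uv[1]-c["cy"])/f,1])@c["R"]
    return -c["R"].T@c["t"], d/np.linalg.norm(d)
E
python3 - <<'E'
from h import *
for n in("scene","side"):
    c=dict(np.load(f"pics/{n}0.npz")); W=cloud(c)
    print(n,"cam",(-c["R"].T@c["t"]).round())
    pts={"scene":[(136,212),(100,245),(170,190),(315,205),(308,190),(320,185),(370,160),(404,215),(246,268),(228,290),(345,280)],
         "side":[(345,133),(335,120),(350,180),(340,110),(268,258),(268,242),(268,275),(267,195),(182,290),(260,330),(248,150)]}[n]
    for p in pts: print(p,W[p[1],p[0]].round(1))
    X=W.reshape(-1,3)
    # safelight + divider tops
    ns=dict(scene=(340,200),side=(268,258))
    for lab,(x0,y0,x1,y1) in dict(scene=dict(lamp=(294,172,336,228),div=(55,145,205,305)),side=dict(lamp=(250,230,288,290),div=(318,85,370,222)))[n].items():
        Q=W[y0:y1,x0:x1].reshape(-1,3); Q=Q[~np.isnan(Q[:,2])]
        for lo,hi in [(165,180),(15,165)] if lab=="div" else [(95,140),(78,92),(15,75)]:
            S=Q[(Q[:,2]>lo)&(Q[:,2]<hi)]
            if len(S)<5: continue
            r=cv2.minAreaRect(S[:,:2].astype(np.float32)); print(lab,lo,hi,len(S),np.round(r[0],1),np.round(r[1],1),round(r[2],1),"zmean",S[:,2].mean().round(1),S[:,2].max().round(1))
E
```

```text
scene cam [1191.  -63.  996.]
(136, 212) [ 528.  -200.8  159.3]
(100, 245) [ 584.5 -276.   146. ]
(170, 190) [ 455.4 -131.3  124.6]
(315, 205) [531.  178.1  85.2]
(308, 190) [511.1 165.  117.7]
(320, 185) [479.8 203.2  88.4]
(370, 160) [447.5 331.  110.2]
(404, 215) [621.4 347.2 121. ]
(246, 268) [634.8   1.2  43.7]
(228, 290) [736.1 -46.7 150. ]
(345, 280) [ 6.844e+02  2.123e+02 -1.000e-01]
lamp 95 140 185 [507.8 163.7] [57.4  6.2] 26.6 zmean 114.9 131.7
lamp 78 92 397 [495.2 191.1] [57.6 64.9] 26.6 zmean 84.5 91.8
lamp 15 75 529 [494.7 193.2] [58.3 71.9] 23.4 zmean 46.1 75.0
div 165 180 1622 [ 512.4 -207.7] [ 22.1 362.6] 41.8 zmean 171.4 176.6
div 15 165 6691 [ 382.6 -227.7] [476.6 310.7] 8.7 zmean 92.8 165.0
side cam [189. 626. 906.]
(345, 133) [ 510.7 -192.7  167. ]
(335, 120) [ 575.1 -264.1  132.4]
(350, 180) [ 447.1 -124.5   85.7]
(340, 110) [ 565.1 -265.   171. ]
(268, 258) [489.1 196.7  85.7]
(268, 242) [5.479e+02 1.118e+02 2.000e-01]
(268, 275) [475.2 217.3  52.4]
(267, 195) [620.3  10.4  41.7]
(182, 290) [584.5 374.7 109.7]
(260, 330) [424.9 322.4  11.6]
(248, 150) [713.5 -36.5 120.2]
lamp 95 140 188 [505.8 164.6] [55.4  5.9] 24.4 zmean 114.2 128.7
lamp 78 92 575 [493.9 189.7] [55.7 60.5] 25.9 zmean 83.6 91.8
lamp 15 75 340 [491.6 194.6] [56.1 66.5] 26.0 zmean 47.1 74.9
div 165 180 692 [ 510.1 -206.5] [ 19.7 362.4] 41.8 zmean 169.8 174.4
div 15 165 2588 [ 539.6 -330.1] [151.1 593.7] 37.4 zmean 83.2 165.0
```

```bash
cat >> h.py <<'E'
from scipy.spatial.transform import Rotation as Ro
def Rm(o): return Ro.from_euler("xyz",o).as_matrix()
def eul(R): return Ro.from_matrix(R).as_euler("xyz")
def rz(a): return Ro.from_euler("z",a).as_matrix()
LY=np.radians(-64.3); L0=np.array([494.5,191.5,0]); DY=np.radians(-138.2); D0=np.array([511.2,-207.1,0])
def tool(yaw,tilt,flip):
    # tool z = down, tilted towards local +x; y along local +-y
    s,c=np.sin(tilt),np.cos(tilt); z=np.array([s,0,-c]); y=np.array([0,1.,0])*flip; x=np.cross(y,z)
    return rz(yaw)@np.stack([x,y,z],1)
E
python3 - <<'E'
from h import *
from station import manip,imaging,planner
c=imaging.read_camera("wrist"); np.savez("pics/w0.npz",**c)
T=Rm(manip.current_eef_rot()); p=np.array(manip.current_position())
cam=-c["R"].T@c["t"]; print("vfov",c["vfov"],"cam in tool",(T.T@(cam-p)).round(1),"axes in tool (cols x,y,z)\n",(T.T@c["R"].T).round(3))
for fl in(1,-1):
  for tilt in (0,20,30,40):
    a=np.radians(tilt)
    for nm,yaw,P in(("lamp",LY,L0+rz(LY)@[-3,0,66]),("hang",DY,D0+rz(DY)@[-9-29-3,0,34+66]),("app",DY,D0+rz(DY)@[-9-29-83,0,34+96]),("look",DY,D0+rz(DY)@[-180,0,300])):
        q=planner.inverse_kinematics(list(P),list(eul(tool(yaw,a,fl)))); print(fl,tilt,nm,None if q is None else np.round(q,2))
S=dict(np.load("pics/scene0.npz")); print("spot px",proj(S,D0+rz(DY)@[-9,0,148]),proj(dict(np.load("pics/side0.npz")),D0+rz(DY)@[-9,0,148]))
E
```

```text
vfov 69.73111548961226 cam in tool [  69.4    0.6 -125.8] axes in tool (cols x,y,z)
 [[ 0.    -0.96  -0.28 ]
 [ 1.     0.001 -0.001]
 [ 0.001 -0.28   0.96 ]]
1 0 lamp [ 0.18  0.2   2.05 -0.    0.89 -0.26]
1 0 hang [-0.5   0.23  1.94 -0.    0.97  0.34]
1 0 app [-0.37  0.28  1.82 -0.    1.05  0.47]
1 0 look [-0.29  0.2   1.58 -0.    1.36  0.55]
1 20 lamp [ 0.33  0.23  2.05 -0.46  0.88  0.18]
1 20 hang [-0.37  0.33  1.84 -0.34  1.16  0.64]
1 20 app [-0.26  0.39  1.7  -0.31  1.26  0.7 ]
1 20 look [-0.19  0.33  1.46 -0.28  1.57  0.68]
1 30 lamp [ 0.4   0.26  2.05 -0.67  0.93  0.4 ]
1 30 hang [-0.32  0.4   1.78 -0.47  1.27  0.73]
1 30 app [-0.22  0.46  1.63 -0.43  1.39  0.78]
1 30 look [-0.15  0.4   1.4  -0.4   1.69  0.71]
1 40 lamp [ 0.47  0.32  2.03 -0.86  1.01  0.58]
1 40 hang [-0.28  0.47  1.73 -0.58  1.39  0.81]
1 40 app [-0.18  0.54  1.58 -0.53  1.51  0.83]
1 40 look [-0.12  0.47  1.35 -0.52  1.8   0.73]
-1 0 lamp None
-1 0 hang [-0.5   0.23  1.94 -0.    0.97 -2.8 ]
-1 0 app [-0.37  0.28  1.82 -0.    1.05 -2.67]
-1 0 look [-0.29  0.2   1.58 -0.    1.36 -2.59]
-1 20 lamp None
-1 20 hang [-0.37  0.33  1.84 -0.34  1.16 -2.51]
-1 20 app [-0.26  0.39  1.7  -0.31  1.26 -2.44]
-1 20 look [-0.19  0.33  1.46 -0.28  1.57 -2.46]
-1 30 lamp [ 0.4   0.26  2.05 -0.67  0.93 -2.75]
-1 30 hang [-0.32  0.4   1.78 -0.47  1.27 -2.41]
-1 30 app [-0.22  0.46  1.63 -0.43  1.39 -2.37]
-1 30 look [-0.15  0.4   1.4  -0.4   1.69 -2.43]
-1 40 lamp [ 0.47  0.32  2.03 -0.86  1.01 -2.57]
-1 40 hang [-0.28  0.47  1.73 -0.58  1.39 -2.33]
-1 40 app [-0.18  0.54  1.58 -0.53  1.51 -2.31]
-1 40 look [-0.12  0.47  1.35 -0.52  1.8  -2.41]
spot px [[136.76025477 211.42473734]] [[343.10851835 135.73507825]]
```

```bash
python3 - <<'E'
from h import *
from station import manip,imaging
tilt=np.radians(41); T=tool(DY,tilt,1)
for i,dy in enumerate((35,-35)):
    C=D0+rz(DY)@[-219,dy,284]; P=C-T@[69.4,0.6,-125.8]
    (manip.move_to if i==0 else manip.movel)(*( (list(P),list(eul(T))) if i==0 else (list(P),)))
    c=imaging.read_camera("wrist"); np.savez(f"pics/wl{i}.npz",**c)
    uv=proj(c,D0+rz(DY)@[-9,0,148])[0]; print(uv,manip.current_clock())
    x,y=np.round(uv).astype(int); k=c["img"][max(0,y-60):y+60,max(0,x-80):x+80,::-1]
    a=cv2.resize(k,None,fx=2.5,fy=2.5,interpolation=cv2.INTER_CUBIC); b=cv2.resize(c["img"][:,:,::-1],(400,300)); 
    pan=np.zeros((600,400,3),np.uint8); pan[:a.shape[0],:a.shape[1]]=a[:300,:400]; pan[300:]=b
    out=pan if i==0 else np.hstack([out,pan])
    W=cloud(c); L=(W-D0)@rz(DY); m=(abs(L[...,1])<160)&(L[...,2]>30)&(L[...,2]<165)&(abs(L[...,0]+9)<6)&~np.isnan(W[...,0])
    r=np.hypot(L[...,1],L[...,2]-148); m&=r>20
    A=np.c_[L[m][:,1],L[m][:,2],np.ones(m.sum())]; s=np.linalg.lstsq(A,L[m][:,0],rcond=None)[0]; print("face plane x=ay+bz+c",s,m.sum())
    top=(L[...,2]>168)&(abs(L[...,0])<14)&(L[...,2]<180); print("topz",np.median(L[top][:,2]),"y range",L[top][:,1].min(),L[top][:,1].max())
    h=(L[...,0]-(s[0]*L[...,1]+s[1]*L[...,2]+s[2])<-6)&(r<25)&(L[...,0]>-30); H=L[h]; print("head",h.sum(),H.min(0),H.max(0),np.median(H,0))
cv2.imwrite("pics/look.png",out)
E
```

```text
[237.85472345 207.11551368] 3.475
face plane x=ay+bz+c [-2.86477949e-03 -5.26480160e-04 -8.18608898e+00] 37819
topz 172.28549418664272 y range -178.8173893130116 183.02090025860525
head 213 [-18.62205232  -0.21256902 146.92905704] [-14.33495242  13.56754892 160.54973072] [-17.09898154   6.72930726 154.80842257]
[320.48773809 206.45087006] 4.1417
face plane x=ay+bz+c [-2.89776541e-03 -4.57414726e-04 -8.21745272e+00] 37813
topz 172.39885362382057 y range -178.63646135402638 183.48941133994435
head 215 [-1.86262195e+01 -1.10233391e-01  1.47620772e+02] [-14.60293734  13.01056673 160.84899033] [-17.14325161   6.22154962 154.84479354]
```

View pics/look.png

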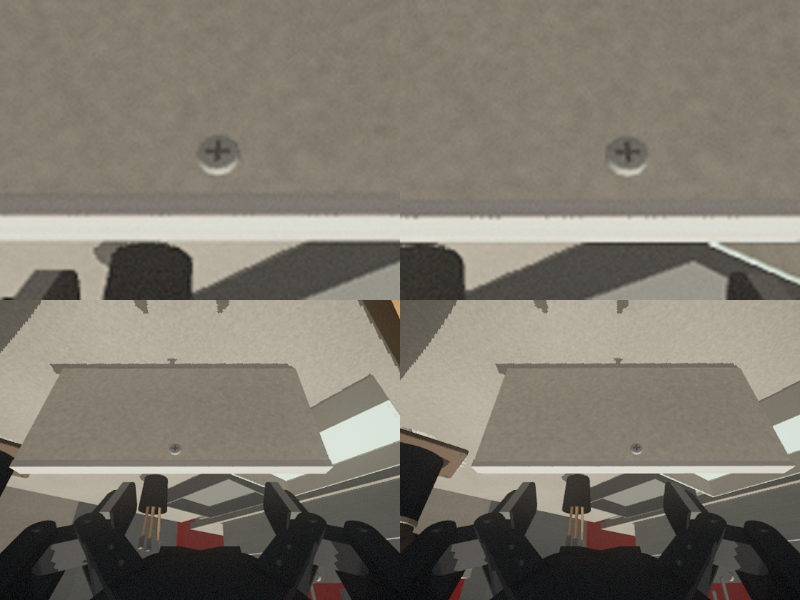

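The wrist views show the cross-head screw clearly at crop positions (218,152) and (627,153), high on the panel. Depth puts it at divider y ≈ +6.5 and z ≈ 154, and the scene camera agrees. Next is the approach to the safelight, refining its pose from the wrist.

```bash
cat >> h.py <<'E'
L0=np.array([494.6,190.2,0]); LY=np.radians(-64.1); DY=DY+0.0029
TILT=np.radians(30)
E
python3 - <<'E'
from h import *
from station import manip,imaging
T=tool(LY,TILT,1); G=L0+rz(LY)@[-3,0,66]+T@[0,0,2]
manip.move_to(list(G-T@[0,0,120]),list(eul(T)))
c=imaging.read_camera("wrist"); np.savez("pics/wg.npz",**c); W=cloud(c); L=(W-L0)@rz(LY)
near=(abs(L[...,0])<60)&(abs(L[...,1])<50)
for lo,hi in((100,135),(80,90),(20,75)):
    S=L[near&(L[...,2]>lo)&(L[...,2]<hi)]
    if len(S)<20: print(lo,len(S)); continue
    r=cv2.minAreaRect(S[:,:2].astype(np.float32)); print(lo,len(S),np.round(r[0],1),np.round(r[1],1),round(r[2],1),np.median(S[:,2]),S.min(0).round(1),S.max(0).round(1))
F=L[near&(L[...,2]>20)&(L[...,2]<75)&(L[...,0]<-20)&(abs(L[...,1])<24)]
print("front",len(F),np.polyfit(F[:,1],F[:,0],1) if len(F)>50 else "")
print(manip.current_clock(),manip.current_opening(),manip.current_wrist_force())
S=imaging.read_camera("scene"); Sd=imaging.read_camera("side")
cv2.imwrite("pics/g.png",np.hstack([cv2.resize(x["img"],(400,300)) for x in(c,Sd)])[:,:,::-1])
E
```

```text
100 2036 [29.1  0. ] [ 5.  56.1] 0.2 117.84348595092712 [ 26.6 -28.  100. ] [ 31.6  28.1 129.7]
80 3667 [1.6 0.1] [56.3 58.6] 89.7 85.6894461333877 [-27.8 -28.2  80. ] [30.9 28.1 90. ]
20 2334 [-28.8   0.1] [56.2 14. ] 89.7 45.99338911448311 [-35.7 -28.   20. ] [-21.6  28.1  75. ]
front 2063 [-2.83136588e-04 -2.89765708e+01]
5.625 0.9975029878335214 [ 0.20789602  0.14063532 -0.41915246]
```

View pics/g.png

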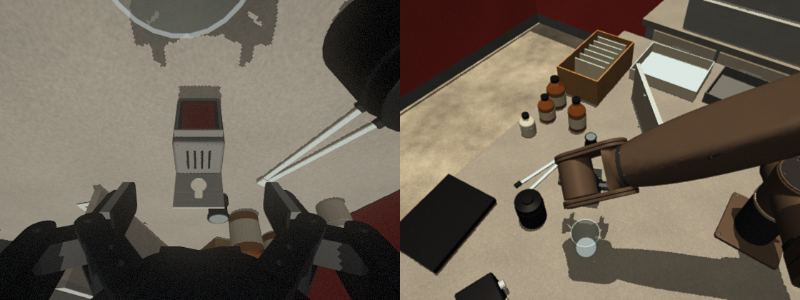

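The wrist view shows the safelight centred at (200,145), with the jaws clear of it and the beaker and bottle out of the way. The measured y and yaw errors are below 0.2 mm and 0.3°, so I'll grasp.

```bash
python3 - <<'E'
from h import *
from station import manip,imaging,effector
T=tool(LY,TILT,1); G=L0+rz(LY)@[-2.5,0,66]+T@[0,0,2]
manip.movel(list(G),rate=80); print("f",np.round(manip.current_wrist_force(),2))
effector.gripper_to(0.0); manip.sleep(0.2)
print("open",manip.current_opening(),"grip",manip.current_grasp_force(),"f",np.round(manip.current_wrist_force(),2),np.round(manip.current_position()-G,2))
p=np.array(manip.current_position()); manip.movel(list(p+[0,0,55]),rate=80); manip.sleep(.3)
print("lift f",np.mean([manip.current_wrist_force() for _ in range(5)],0).round(2),"open",manip.current_opening(),manip.current_grasp_force(),np.round(manip.current_position()-G,2))
c=imaging.read_camera("wrist"); W=cloud(c); L=(W-L0)@rz(LY)
near=(abs(L[...,0])<60)&(abs(L[...,1])<50)
for lo,hi in((155,190),(135,145),(75,130)):
    S=L[near&(L[...,2]>lo)&(L[...,2]<hi)]
    if len(S)<20: print(lo,len(S)); continue
    r=cv2.minAreaRect(S[:,:2].astype(np.float32)); print(lo,len(S),np.round(r[0],1),np.round(r[1],1),round(r[2],1),np.median(S[:,2]),S.min(0).round(1),S.max(0).round(1))
F=L[near&(L[...,2]>75)&(L[...,2]<130)&(L[...,0]<-15)&(abs(L[...,1])<24)]
print("front",len(F),np.linalg.lstsq(np.c_[F[:,1:],np.ones(len(F))],F[:,0],rcond=None)[0])
cv2.imwrite("pics/h.png",cv2.resize(c["img"],(560,420))[:,:,::-1]); print(manip.current_clock())
E
```

```text
f [ 0.78  0.69 -0.33]
open 0.6456677789598297 grip 64.26319599151611 f [-2.8   1.49  3.39] [0.16 0.28 0.45]
lift f [ 0.32  0.07 -3.04] open 0.6501872023655674 63.847453594207764 [-0.09  0.16 54.9 ]
155 24304 [-34.7   0. ] [100.   50.6] 89.9 172.34336853374816 [-60. -50. 155.] [ -9.4  50.  183.3]
135 11022 [-0.2  0.4] [61.9 99.8] 0.7 139.96431502527082 [-31.7 -49.9 135. ] [ 30.4  50.  145. ]
75 11100 [-20.3   1.3] [83.  33.3] 89.9 107.63013550248422 [-37.  -40.2  75. ] [ -3.6  42.8 130. ]
front 9142 [-1.56712284e-02 -4.87735017e-02 -2.42267992e+01]
9.15
```

View pics/h.png

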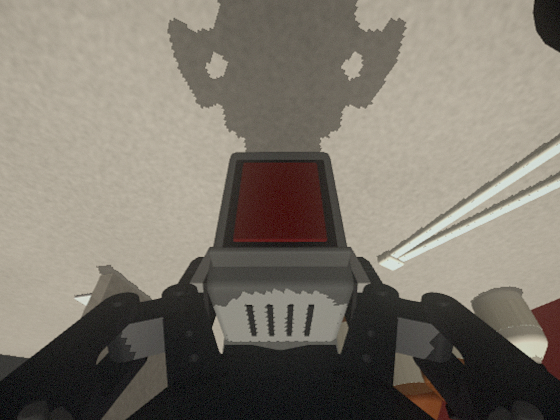

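```bash
python3 - <<'E'
from h import *
from station import manip,imaging
a=dict(np.load("pics/wg.npz")); b=imaging.read_camera("wrist"); np.savez("pics/wh.npz",**b)
p=np.array(manip.current_position()); G=L0+rz(LY)@[-2.5,0,66]+tool(LY,TILT,1)@[0,0,2]
for c,dz in((a,0),(b,p[2]-G[2])):
    L=(cloud(c)-L0)@rz(LY)-[0,0,dz]
    m=(abs(L[...,1])<17)&(L[...,2]>20)&(L[...,2]<78)&(abs(L[...,0]+29)<7); F=L[m]
    def fit(A,y):
        k=np.ones(len(y),bool)
        for _ in range(6):
            s=np.linalg.lstsq(A[k],y[k],rcond=None)[0]; r=y-A@s; k=abs(r)<max(.6,1.5*np.median(abs(r[k])))
        return s.round(4),k.sum()
    print("front",fit(np.c_[F[:,1],F[:,2]-50,np.ones(len(F))],F[:,0]))
    m=(abs(L[...,1])<22)&(abs(L[...,2]-85)<6)&(L[...,0]>-24)&(L[...,0]<18); F=L[m]
    print("top",fit(np.c_[F[:,0],F[:,1],np.ones(len(F))],F[:,2]),F[:,0].min(),F[:,0].max())
    m=(abs(L[...,1])<35)&(abs(L[...,2]-50)<10)&(abs(L[...,0]+29)<6); print("y",np.percentile(L[m][:,1],[1,99]))
# orientation actual vs commanded
print((Ro.from_matrix(Rm(manip.current_eef_rot()).T@tool(LY,TILT,1)).as_rotvec()))
E
```

```text
front (array([ 3.00000e-03, -4.80000e-03, -2.92096e+01]), np.int64(1222))
top (array([4.20000e-03, 3.00000e-04, 8.58934e+01]), np.int64(1449)) -23.99844383871054 17.9890386592881
y [-26.71777372  26.85668799]
front (array([-2.40000e-03, -2.60000e-03, -2.92256e+01]), np.int64(4775))
top (array([ 4.30000e-03, -1.90000e-03,  8.50677e+01]), np.int64(4138)) -23.99676557308663 17.974151671026906
y [-25.25218999  28.02793326]
[-4.80518362e-04 -2.85727037e-05  3.02531247e-04]
```

```bash
cat >> h.py <<'E'
TD=tool(DY,TILT,1)
def tcp(x,y,z): # lamp origin in divider frame -> TCP world
    return list(D0+rz(DY)@[x-2.5,y,z+66.6]+TD@[0,0,2])
def lampnow(m): return (np.array(m.current_position())-TD@[0,0,2]-D0)@rz(DY)-[-2.5,0,66.6]
def force(m,n=4):
    F=[]
    for _ in range(n): F.append(m.current_wrist_force()); m.sleep(0.01)
    return np.mean(F,0)@rz(DY)
E
python3 - <<'E'
from h import *
from station import manip
p=np.array(manip.current_position()); manip.movel(list(p+[0,0,40]),rate=120)
manip.move_to(tcp(-37.3-70,6.5,75),list(eul(TD)))
print(manip.current_clock())
manip.movel(tcp(-37.3-14,6.5,54.7),rate=60); manip.sleep(0.4)
b=force(manip,15); np.save("bias.npy",b); print("bias",b.round(2),manip.current_clock(),lampnow(manip).round(2))
x=-37.3-12
while x<-37.3+1.5:
    manip.movel(tcp(x,6.5,54.7),rate=8); f=force(manip)-b
    if x<-48.5 or f[0]<-1 or abs(x*2%4)<.1: print(round(x,2),f.round(2),lampnow(manip).round(2),round(manip.current_clock(),2))
    if np.abs(f).max()>3: break
    x+=0.5
E
```

```text
10.9917
bias [-0.17 -0.01 -2.46] 12.6583 [-51.34   6.49  54.68]
-49.3 [ 0.04 -0.29  0.12] [-49.25   6.52  54.73] 13.09
-48.8 [ 0.   -0.48 -0.04] [-48.81   6.51  54.72] 13.38
-37.8 [-2.8  -0.11 -0.45] [-38.3    6.54  54.74] 19.61
-37.3 [-5.25  0.03 -0.75] [-38.29   6.56  54.75] 19.89
```

The head passed through the hole: there was no contact at head depth, and the plate met the face at −38.3. I'll ease off slightly, then centre laterally by feel.

```bash
python3 - <<'E'
from h import *
from station import manip
b=np.load("bias.npy"); X=-38.9
manip.movel(tcp(X,6.5,54.7),rate=8); print((force(manip)-b).round(2),lampnow(manip).round(2))
lim=[]
for s in(1,-1):
    y=6.5
    for k in range(14):
        y+=0.4*s; manip.movel(tcp(X,y,54.7),rate=10); f=force(manip,3)-b
        if f[1]*s<-1.3: break
    lim.append(lampnow(manip)[1]); print(s,round(y,2),f.round(2),lampnow(manip).round(2),round(manip.current_clock(),2))
    manip.movel(tcp(X,6.5,54.7),rate=20)
mid=np.mean(lim); np.save("mid.npy",mid); print("mid",mid)
manip.movel(tcp(X,mid,54.7),rate=10); print((force(manip)-b).round(2),lampnow(manip).round(2),manip.current_clock())
E
```

```text
[ 0.13 -0.22 -0.43] [-38.47   6.44  54.59]
1 12.1 [ 0.25  0.56 -0.34] [-38.89  12.13  54.71] 24.12
-1 0.9 [ 0.17 -0.01  0.04] [-38.91   0.88  54.7 ] 28.41
mid 6.504659051595965
[ 0.34  0.15 -0.44] [-38.92   6.43  54.68] 29.125
```

No side contact is expected here, because behind the head only the shank is in the hole (±6.5 mm of play). I'll back out to head level, where the play is ±2.5 mm, and centre there.

```bash
python3 - <<'E'
from h import *
from station import manip
b=np.load("bias.npy"); X=-44.2
manip.movel(tcp(X,6.5,54.7),rate=12); print((force(manip)-b).round(2),lampnow(manip).round(2))
lim=[]
for s in(1,-1):
    y=6.5+0.8*s
    for k in range(8):
        y+=0.4*s; manip.movel(tcp(X,y,54.7),rate=12); f=force(manip,3)-b
        if f[1]*s<-1.3: break
    lim.append(y); print(s,round(y,2),f.round(2),lampnow(manip).round(2),round(manip.current_clock(),2))
    manip.movel(tcp(X,6.5,54.7),rate=25)
print("mid",np.mean(lim)); np.save("mid.npy",np.mean(lim))
E
```

```text
[ 0.26 -0.4  -0.33] [-44.23   6.5   54.67]
1 8.9 [ 0.29 -2.51  0.22] [-44.16   8.49  54.6 ] 30.85
-1 2.5 [ 0.69  3.58 -0.99] [-44.21   2.99  54.78] 33.3
mid 5.699999999999999
```

```bash
python3 - <<'E'
from h import *
from station import manip
b=np.load("bias.npy"); Y=5.72; X=-38.1
manip.movel(tcp(-42,Y,54.7),rate=20); manip.movel(tcp(X,Y,54.7),rate=10); print("in",(force(manip)-b).round(2),lampnow(manip).round(2),manip.current_clock())
X=-38.5; manip.movel(tcp(X,Y,54.7),rate=10); z=54.7
while z>34.5:
    z-=1.5 if z>44 else 0.5
    manip.movel(tcp(X,Y,z),rate=15); f=force(manip,3)-b
    if z<44 or np.abs(f).max()>1.5: print(round(z,2),f.round(2),lampnow(manip).round(2),round(manip.current_clock(),2))
    if f[2]>3.5 or np.abs(f[:2]).max()>5: break
E
```

```text
in [-1.35 -0.07 -0.45] [-38.27   5.73  54.74] 34.45
42.7 [0.11 0.08 0.15] [-38.47   5.65  42.58] 36.9
42.2 [-0.33  0.01 -0.36] [-38.49   5.72  42.22] 37.17
41.7 [-0.24  0.08  0.41] [-38.5    5.7   41.67] 37.45
41.2 [ 0.24 -0.6  -0.22] [-38.49   5.7   41.15] 37.73
40.7 [-0.33 -0.14 -0.27] [-38.52   5.7   40.67] 38.0
40.2 [ 0.21  0.15 -0.2 ] [-38.49   5.71  40.16] 38.27
39.7 [ 0.41 -0.2   0.32] [-38.48   5.69  39.65] 38.55
39.2 [-0.02  0.23 -0.4 ] [-38.46   5.7   39.15] 38.83
38.7 [0.29 0.2  0.42] [-38.5    5.79  38.79] 39.1
38.2 [ 0.06 -0.4   2.15] [-38.51   5.88  38.59] 39.38
37.7 [ 0.79 -1.11  5.  ] [-38.47   5.91  38.32] 39.65
```

```bash
python3 - <<'E'
from h import *
from station import manip,effector,imaging
b=np.load("bias.npy"); Y=5.75; z=38.1
manip.movel(tcp(-38.5,Y,z),rate=15)
X=-39
while X>-43:
    X-=0.5; manip.movel(tcp(X,Y,z),rate=15); f=force(manip,3)-b
    if f[0]>1.5: break
print("pull",X,f.round(2),lampnow(manip).round(2))
if f[0]>1.5:
    manip.movel(tcp(-38.2,Y,z),rate=15); print("seat",(force(manip)-b).round(2),lampnow(manip).round(2))
    manip.movel(tcp(-38.2,Y,37.9),rate=15); print("seat",(force(manip)-b).round(2),lampnow(manip).round(2),manip.current_clock())
c=imaging.read_camera("side"); s=imaging.read_camera("scene")
x,y=proj(c,D0+rz(DY)@[-9,6,140])[0].astype(int); a=cv2.resize(c["img"][y-50:y+50,x-60:x+60],(480,400),interpolation=2)
x,y=proj(s,D0+rz(DY)@[-9,6,140])[0].astype(int); d=cv2.resize(s["img"][y-60:y+60,x-48:x+48],(320,400),interpolation=2)
cv2.imwrite("pics/seat.png",np.hstack([a,d])[:,:,::-1])
E
```

```text
pull -39.5 [ 1.76 -0.38  4.97] [-39.39   5.94  38.31]
seat [-0.79  0.22  4.99] [-38.51   6.01  38.31]
seat [-1.22  0.19  6.1 ] [-38.43   6.02  38.22] 40.7417
```

View pics/seat.png

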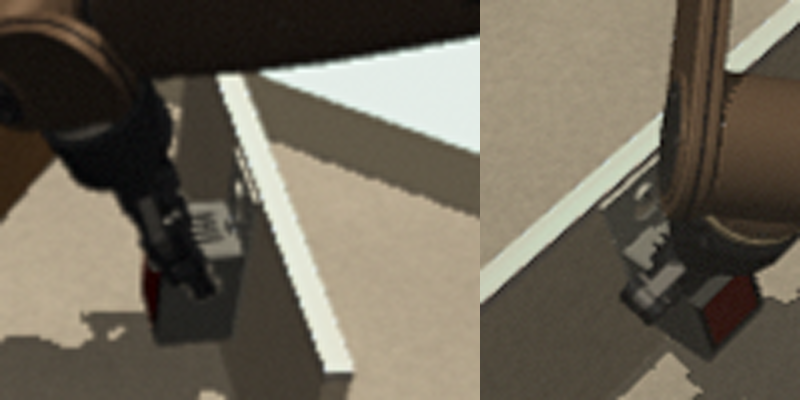

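The side and scene crops show the plate flat against the panel with the screw in the slot, at scene crop (650,190). I'll relieve the extra downward load, release, retreat and check.

```bash
python3 - <<'E'
from h import *
from station import manip,effector,imaging
b=np.load("bias.npy")
manip.movel(tcp(-38.3,5.8,38.35),rate=15); manip.sleep(.1); print("seat",(force(manip)-b).round(2),lampnow(manip).round(2))
effector.gripper_to(1.0); manip.sleep(.2); print("open",manip.current_opening(),force(manip).round(2),manip.current_clock())
p=np.array(manip.current_position()); manip.movel(list(p-TD@[0,0,130]),rate=70)
manip.sleep(.3); c=imaging.read_camera("wrist"); L=(cloud(c)-D0)@rz(DY)
m=(abs(L[...,0]+39)<34)&(abs(L[...,1]-6)<40)&(L[...,0]<-16)
S=L[m&(L[...,2]>115)&(L[...,2]<128)]; r=cv2.minAreaRect(S[:,:2].astype(np.float32)); print("top",np.round(r[0],1),np.round(r[1],1),r[2],np.median(S[:,2]))
s=imaging.read_camera("scene"); x,y=proj(s,D0+rz(DY)@[-9,6,140])[0].astype(int); d=cv2.resize(s["img"][y-60:y+60,x-48:x+48],(240,300),interpolation=2)
u,v=proj(c,D0+rz(DY)@[-12,6,150])[0].astype(int); e=cv2.resize(c["img"][max(0,v-60):v+60,u-60:u+60],(300,300),interpolation=2)
cv2.imwrite("pics/end.png",np.hstack([d,e,cv2.resize(c["img"],(260,300))])[:,:,::-1]); print(manip.current_clock(),force(manip).round(2))
E
```

```text
seat [-2.19  1.21  5.1 ] [-38.41   5.93  38.31]
open 0.9992327689477211 [ 0.46  0.12 -0.33] 41.8667
top [-44.4   6.7] [56.4 56.1] 0.227339968085289 123.7851790187791
44.275 [0.46 0.39 0.21]
```

View pics/end.png

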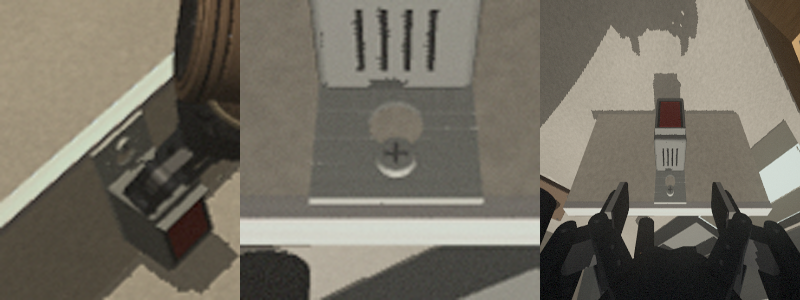

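The wrist crop shows the plate lying flat on the divider, with the screw head at (396,155) below the round hole in this upside-down view. That means it sits in the slot above the hole, and the safelight hangs straight and free.

```bash
python3 -c "
from station import manip
print(manip.current_clock(), manip.job_done())"
```

```text
the job is handed in; nothing more can be done
44.3083 None
```

The safelight is hanging on the screw, slot fully home and plate flat against the divider, and I handed the job in at 44.3 s with the gripper clear of it and no contact planned or noticed with the other things on the bench.

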